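# Trace the cake frame onto baking paper

### The job

Take the sprung tracing pen out of its wooden stand and draw one unbroken line on the baking paper along the outside of the steel cake frame: begin beside the upright tab on the large round and, keeping to that side of the frame, follow the large round into the waist and on around the small round to the frame's far tip. Keep the pen's nose lightly against the steel and its lead down on the paper all the way, never pressing hard and leaving no stray marks away from the frame. Then stand the pen back in its stand, leaving everything else where it is.

Things in the scene. Friction and masses are not known exactly. Their poses are not given: they have to be found in the camera images.
- board: Wooden board 280 x 330 x 15 mm lying fixed on the worktop, covered almost to its edges by a sheet of baking paper. Origin: centre of its underside; z up, y along its long side. The paper's surface is 15.6 mm above the origin.
- frame: Steel cake frame fixed on the paper: two upright round bands 30 mm high, 4 mm thick, run into one another (gourd-shaped outline, waist a sharp inner corner). Large round: outer radius 60 mm, centred on this origin at paper height; z up. Small round: outer radius 45 mm, centred near the +y axis. Line: on the +x side, from the tab to the far tip (outermost point about +y). Keep pushes under 12 N.
- start (a point): Where the line begins: point on the paper 4 mm (the nose's radius) outside the large round's wall, 35 degrees from the frame's +x towards its -y. The tab, a steel plate 18 mm wide standing 14 mm above the rim, is just inside the wall here. Friction of nose on steel about 0.5 to 0.7.
- small_nominal (a point): Point on the paper 63 mm from the frame's origin along its +y: the middle setting of the small round's centre. The small round slides and swivels about the large one's centre and is clamped at an unknown setting: its true centre is 50 to 76 mm from the frame's origin, up to 9 degrees either side of +y; this is not tracked and must be seen or felt.
- stand: Wooden block 64 x 64 x 80 mm, fixed, with an upright round through-hole of 20 mm diameter in which the pen stands. It stands to the left or right of the board. Origin: centre of its underside.
- stand_hole (a point): Centre of the hole's mouth, on the stand's top, 80 mm above the worktop.
- pen: Tracing pen, about 80 g, upright in the stand. Origin: on its axis at the underside of its flange; z up. Above: flange 28 mm diameter, 5 mm thick, then a square white grip 16 x 16 mm (sides along the pen's x and y) up to 71 mm. Below: barrel 16 mm diameter to -20 mm, a cone, the straight nose 8 mm diameter from -30 to -62 mm, the lead 4 mm diameter to -70 mm. In the stand the flange rests on top.
- lead_tip (a point): The point of the lead, 70 mm below the pen's origin on its axis when free. The lead springs up to 7 mm into the nose: 0.5 N at first, then 0.25 N per mm. It marks whenever it bears on paper.
- mug: White mug, 80 mm diameter, 95 mm high, on the other side of the board from the stand. Leave alone. Origin: centre of its underside.
- jar: Glass jar with steel cap, 64 mm diameter, 110 mm high, far left. Leave alone. Origin: centre of its underside.
- bowl: Blue bowl, 120 mm diameter, 50 mm high, far right. Leave alone. Origin: centre of its underside.

How it is judged:
By the outcome, as a careful person would: the job done as asked, in the order asked, and still so for the second after the job is handed in, with the robot touching nothing.
It also fails if it takes over 72 s, if anything falls off the work surface, if the arm or the gripper's body presses on something with over 40 N, if the wrist force passes 120 N, or if a joint passes its speed limit or range.

### The arm

A 7-joint arm with a two-finger parallel gripper is mounted at the origin on the work surface. World frame = base frame: x ahead of the robot, y to its left, z up, the work surface at z = 0. Lengths are in m, angles in rad, forces in N, time in s.
With the tool pointing down it reaches from about 0.425 to 0.95 m from the base axis. Payload 4.7 kg.
Tool frame: the origin (TCP) lies on the centre line of the jaws, within the pads' length; the fingertips stand robot.nose_length ahead of it and the grasp point (between the pads) lies 8 mm behind it (robot.nose_length is the distance from the TCP to the fingertips, in m); z points along the fingers, y is the line along which they close (so a half turn about z gives the same grasp; the last joint's range is limited). The gripper opens to 85 mm and grips with 20 to 120 N. Pads are 22 mm wide; open, the fingers measure 114 mm over their backs; the gripper's body (76 mm by 85 mm) begins 54 mm behind the grasp point. The pads swing forward as they close: fully open they stand 13 mm farther back than shut.
Start: joints at [-1.139, 0.469, -0.049, 1.532, 0.024, 1.141, -0.082], TCP at [0.3, 0.605, 0.242] pointing down, gripper open.
Joint ranges: [-2.59, 2.59], [-0.33, 1.99], [-1.39, 1.29], [0.1, 2.45], [-1.04, 4.18], [0.21, 1.99], [-2.66, 2.66]. Speed limits (rad/s): [2.57, 2.57, 3.14, 3.14, 3.14, 3.14, 3.14].

### API

Orientations are given as [roll, pitch, yaw] about the fixed x, y, z axes, in that order (R = Rz(yaw) Ry(pitch) Rx(roll)).
In Python, from plant import robot gives the robot as it stands. Calls block until the motion is done:
- robot.goto(position, orientation): joint-space move of the TCP to a pose.
- robot.move_straight(position, vel=0.15, attitude=None, contact_N=None): straight line of the TCP; attitude=None keeps the orientation; vel is the mean speed in m/s. With contact_N (N) it stops when the force on the tool has changed by that much, and returns True; else False.
- robot.move_joints(angles): joint-space move.
- robot.grip(opening, strength=None): opening from 0.0 (shut) to 1.0 (fully open); strength is the grip in N (None keeps the last); returns when the fingers have stopped.
- robot.sleep(seconds).
- robot.inverse_kinematics(position, orientation): joint angles nearest the present ones, or None.
- robot.sense(): the state.
- robot.grab_frame(name): name is "side" or "top"; returns a dict with "image" (420x560x3 uint8, red, green, blue), "range_z" (420x560 float32, m along the optical axis (not along the pixel's ray), 0 where there is no reading), "fx", "fy", "cx", "cy" (pixels), "dist_coeffs" ([k1, k2, p1, p2, k3] as OpenCV has them; the pictures are not rectified), "R" (3x3) and "t" (3): a world point X has camera coordinates R X + t. Camera axes: x right, y down, z forward; pixel columns grow to the right and rows downward; lengths in m; the calibration is good to about 2 mm. A picture is of the moment at which its call begins.
A pose or a line that the arm cannot do raises robot.IKError and nothing moves.
- robot.close_job(): hands the job in; it is judged then, once.
The state is a dict: "t": time; "joint_pos": joint angles; "joint_velocities": joint speeds; "effort": joint torques, N m; "tcp_pos": TCP position; "tcp_rot": TCP orientation; "wrist_force": force on the tool from outside, world axes, zero at the start; "torque": the same for the moment, N m; "opening": opening from 0.0 (shut) to 1.0 (fully open); "gripper_force": force on a finger pad.
Only numpy, scipy, OpenCV 4.12 (cv2) and the standard library are available. Lean on these libraries where they do the work, as an engineer would, in place of code of your own. Each camera call takes 0.05 s, during which the arm holds its last target. There are 200 camera calls.

## Working session

There is one attempt and no reset: what is moved stays moved. The work goes in short steps, each a Python script; the robot and the scene stay as the last script left them, time stands still between calls to the robot, and variables do not carry over. Pictures are saved under pics/ and viewed, at most 10 in all, crops included, and the job is handed in when it is done.

```bash
mkdir -p pics; ls; python3 - <<'E'
from plant import robot
import cv2,numpy as np,pickle
print(robot.nose_length); s=robot.sense(); print(s)
for n in("top","side"):
    f=robot.grab_frame(n); pickle.dump(f,open(f"{n}.pkl","wb"))
    cv2.imwrite(f"pics/{n}0.png",f["image"][:,:,::-1])
    print(n,f["fx"],f["cx"],f["cy"],f["dist_coeffs"],(-f["R"].T@f["t"]),f["R"][2])
E
```

```text
pics
0.011
{'t': 0.0, 'joint_pos': array([-1.1388677 ,  0.46941255, -0.04858588,  1.53371156,  0.02412941,
        1.14101454, -0.08231865]), 'joint_velocities': array([ 1.82397281e-03, -1.42175700e-03,  7.14090780e-04, -7.50189977e-05,
       -2.74324601e-04, -1.45604129e-03, -9.01095331e-04]), 'effort': array([-8.83788812e-05, -5.10314941e+01, -4.61815414e-02, -2.37706321e+01,
        1.08560672e-02,  7.67512800e-03, -9.84182975e-06]), 'tcp_pos': array([0.29991227, 0.60406957, 0.2412734 ]), 'tcp_rot': array([-3.13963605e+00,  1.04578632e-04,  2.68078169e+00]), 'wrist_force': array([ 0.04815421,  0.57171648, -0.36671767]), 'torque': array([-0.04384727, -0.03095783, -0.01822677]), 'gripper_force': 0.0, 'opening': 0.9972297250187184}
top 415.15657753114607 278.1851075175603 210.42405916333175 [-0.13063854  0.          0.          0.          0.        ] [0.4363598  0.00500622 1.11967306] [ 0.1333803   0.00879489 -0.99102591]
side 521.0892611314754 274.15637698421017 212.00995303549524 [-0.02505138  0.          0.          0.          0.        ] [ 0.20678145 -0.84660505  0.84471123] [ 0.2931733   0.71214446 -0.63788688]
```

View pics/top0.png

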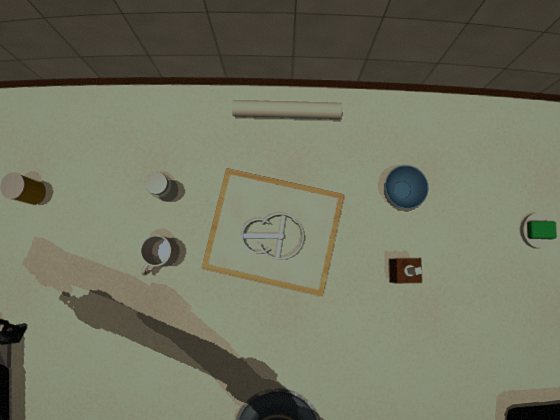

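View pics/side0.png

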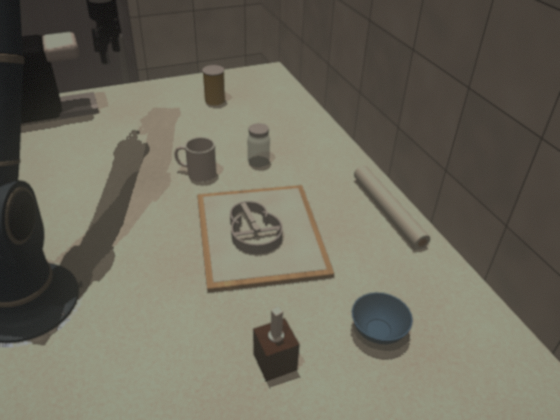

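```bash
cat > h.py <<'E'
import cv2,numpy as np,pickle
def rect(f,c,z,half,ppm=2.5):  # ortho view on plane z: col -> -y, row -> -x ; ppm px per mm
    n=int(2*half*1000*ppm); g=(np.arange(n)+.5)/ppm/1000-half
    Y,X=np.meshgrid(c[1]-g,c[0]-g); P=np.stack([X,Y,np.full_like(X,z)],-1).reshape(-1,3)
    K=np.array([[f["fx"],0,f["cx"]],[0,f["fy"],f["cy"]],[0,0,1.]])
    uv=cv2.projectPoints(P,cv2.Rodrigues(f["R"])[0],f["t"],K,np.array(f["dist_coeffs"]))[0].reshape(n,n,2).astype(np.float32)
    return cv2.remap(f["image"],uv[...,0],uv[...,1],cv2.INTER_CUBIC)[:,:,::-1]
def cloud(f):
    K=np.array([[f["fx"],0,f["cx"]],[0,f["fy"],f["cy"]],[0,0,1.]]); h,w=f["range_z"].shape
    u,v=np.meshgrid(np.arange(w),np.arange(h))
    n=cv2.undistortPoints(np.stack([u,v],-1).reshape(-1,1,2).astype(float),K,np.array(f["dist_coeffs"])).reshape(h,w,2)
    z=f["range_z"]; C=np.dstack([n*z[...,None],z]); W=(C-f["t"])@f["R"]; W[z==0]=np.nan
    return W
E
python3 - <<'E'
from h import *
F={n:pickle.load(open(n+".pkl","rb")) for n in("top","side")}
for n,f in F.items():
    W=cloud(f)
    if n=="top": print("frame px",W[236,284],W[270,406],W[270,415], W[236,265])
    print(n,"table z",np.nanmedian(W[...,2][np.abs(W[...,2])<.01]))
    m=(W[...,2]>.035)&(W[...,2]<.055)&(np.abs(W[...,1])<.15)&(W[...,0]>.35)&(W[...,0]<.75)
    p=W[m]; print("rim",m.sum(),p.min(0),p.max(0),np.median(p,0))
    m=(np.abs(W[...,1]+.29)<.12)&(np.abs(W[...,0]-.4)<.2)
    m1=m&(W[...,2]>.074)&(W[...,2]<.083);m2=m&(W[...,2]>.09)&(W[...,2]<.17)
    for q in (m1,m2): p=W[q]; print("stand/pen",q.sum(),p.min(0),p.max(0),p.mean(0)) if q.any() else 0
    p=W[m1]
    if len(p)>5: print(cv2.minAreaRect(p[:,:2].astype(np.float32)*1000))
f=F["top"];c=F["top"]
a=rect(f,(.535,.0),.0456,.15); 
c=cloud(f)
cv2.imwrite("pics/fr.png",cv2.resize(a,(600,600)))
E
```

```text
frame px [ 0.51652399 -0.00270426  0.01834116] [ 0.43463511 -0.31041323  0.08333316] [ 0.43512553 -0.3111674   0.15194943] [0.5129336  0.0466116  0.04765544]
top table z 0.0005759166010992246
rim 597 [ 0.45479199 -0.05193508  0.03502526] [0.57454385 0.10694287 0.05442082] [0.51418053 0.03293349 0.04500427]
stand/pen 471 [ 0.40170918 -0.35299552  0.07406825] [ 0.46540108 -0.28431986  0.08298137] [ 0.43320867 -0.31504557  0.08007193]
stand/pen 103 [ 0.42495823 -0.32672629  0.09067343] [ 0.44236255 -0.30828816  0.1563174 ] [ 0.43397141 -0.31476456  0.13529367]
((433.69091796875, -318.754638671875), (63.72401809692383, 66.45172882080078), 2.4073967933654785)
side table z 0.0005729031537331007
rim 852 [ 0.45532435 -0.05384082  0.03502437] [0.57606547 0.11224535 0.05470406] [0.51408728 0.02978601 0.04321611]
stand/pen 856 [ 0.40162213 -0.35183221  0.07408257] [ 0.46796785 -0.284109    0.08299843] [ 0.43180834 -0.32408145  0.08027475]
stand/pen 332 [ 0.42493858 -0.32876744  0.09047517] [ 0.44446373 -0.30898052  0.15477123] [ 0.43284125 -0.32192994  0.12685766]
((434.8401794433594, -317.62164306640625), (65.79166412353516, 67.22203826904297), 1.377909779548645)
```

View pics/fr.png

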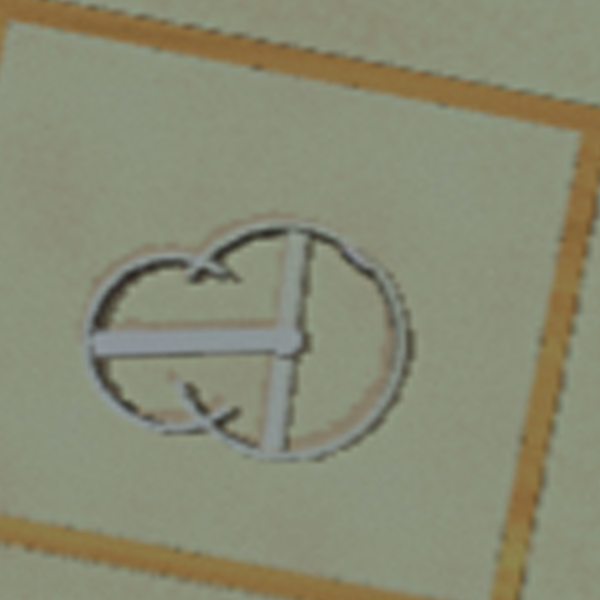

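The rectified view at rim height (0.5 mm/px) shows the large round centred near (291,340) and the small round near (172,343). The tab notch is near (365,260), up and to the right. The pen's stand is on the right of the board.

```bash
python3 - <<'E'
from h import *
from scipy.optimize import least_squares
F={n:pickle.load(open(n+".pkl","rb")) for n in("top","side")}
L0=np.array([.515,.0045]);S0=np.array([.513,.064])
for n,f in F.items():
    W=cloud(f); p=W[(W[...,2]>.042)&(W[...,2]<.05)]; 
    def sel(p,c,r,o,ro):
        d=np.linalg.norm(p[:,:2]-c,axis=1); e=np.linalg.norm(p[:,:2]-o,axis=1)
        return p[(abs(d-r)<.006)&(e>ro+.004)][:,:2]
    c,s=L0,S0
    for _ in range(3):
        A=sel(p,c,.058,s,.045);B=sel(p,s,.043,c,.060)
        c=least_squares(lambda q:np.linalg.norm(A-q,axis=1)-.058,c,loss="soft_l1",f_scale=.001).x
        s=least_squares(lambda q:np.linalg.norm(B-q,axis=1)-.043,s,loss="soft_l1",f_scale=.001).x
    t=W[(W[...,2]>.052)&(W[...,2]<.065)&(np.linalg.norm(W[...,:2]-c,axis=-1)<.07)]
    print(n,c,s,len(A),len(B),"d",np.linalg.norm(s-c),"ang",np.degrees(np.arctan2(*(s-c)[::-1])),"tab",len(t),t.mean(0) if len(t) else 0, np.degrees(np.arctan2(*(t.mean(0)[:2]-c)[::-1])) if len(t) else 0)
    W2=W; b=(W[...,2]>.010)&(W[...,2]<.019)&(np.linalg.norm(W[...,:2]-c,axis=-1)<.25)
    q=W[b]; print("board",q[:,2].mean(),cv2.minAreaRect(q[:,:2].astype(np.float32)*1000))
a=rect(F["top"],(.434,-.316),.151,.04,7);b=rect(F["side"],(.434,-.318),.151,.04,7)
a=np.hstack([cv2.resize(a,(400,400)),cv2.resize(b,(400,400))])
cv2.imwrite("pics/pen.png",np.clip(a*1.6,0,255).astype(np.uint8))
E
```

```text
top [0.51485002 0.00685588] [0.51367625 0.06302395] 161 92 d 0.05618033134849068 ang 91.19716850495479 tab 13 [ 0.55553324 -0.02735754  0.05859951] -40.06287657153364
board 0.015628222533262067 ((529.8538208007812, 26.082122802734375), (331.6300354003906, 280.98974609375), 79.06261444091797)
side [0.51540138 0.00668676] [0.51494335 0.063008  ] 211 107 d 0.05632310533896466 ang 90.46594765273181 tab 17 [ 0.55413994 -0.03132425  0.0573283 ] -44.45688173047168
board 0.015721734774511387 ((531.6920776367188, 27.772842407226562), (336.15496826171875, 280.3908996582031), 78.82891082763672)
```

View pics/pen.png

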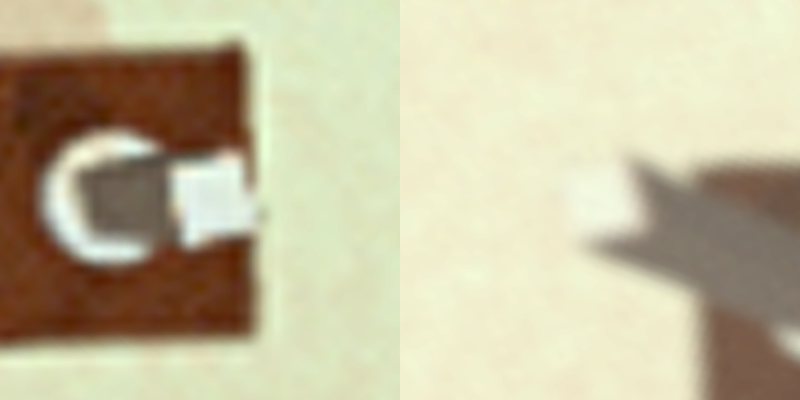

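The pen's grip top is centred at about (213,200) in the left half and (605,200) in the right half. That puts the pen at about (0.434, -0.3185), turned about +9°. Next I grasp it.

```bash
python3 - <<'E'
from plant import robot
import numpy as np
P=np.array([.434,-.3185]); q0=robot.sense()["joint_pos"]
C=[.54,.03]
best=None
for k in(-2,-1,0,1,2):
    y=np.radians(9)+k*np.pi/2; y=(y+np.pi)%(2*np.pi)-np.pi
    a=robot.inverse_kinematics([*P,.25],[np.pi,0,y]); b=robot.inverse_kinematics([*C,.12],[np.pi,0,y])
    print(round(y,3),None if a is None else a.round(2),None if b is None else b.round(2))
    if a is not None and b is not None:
        m=max(abs(a[6]),abs(b[6]))
        if best is None or m<best[0]: best=(m,y)
y=best[1]; print("yaw",y)
robot.goto([*P,.25],[np.pi,0,y]); print(robot.sense()["t"],robot.sense()["tcp_pos"])
robot.move_straight([*P,.107],vel=.12)
s=robot.sense();print(s["t"],s["tcp_pos"],s["wrist_force"])
robot.grip(0,80); s=robot.sense();print(s["t"],s["tcp_pos"],s["wrist_force"],s["opening"],s["gripper_force"])
robot.move_straight([*P,.16],vel=.1);robot.move_straight([*P,.20],vel=.15)
s=robot.sense();print(s["t"],s["tcp_pos"],s["wrist_force"],s["torque"],s["opening"],s["gripper_force"])
from h import *
f=robot.grab_frame("side");pickle.dump(f,open("side1.pkl","wb"));cv2.imwrite("pics/s1.png",cv2.resize(f["image"][230:400,180:400,::-1],(660,510)))
E
```

```text
-2.985 [-0.24  0.35  1.01  1.89 -0.34  1.09  2.64] [-0.23  0.4   0.12  1.98 -0.07  0.77  1.66]
-1.414 [-0.3   0.4   1.12  1.89 -0.4   1.11 -2.01] [-0.92  0.65  1.11  2.01 -0.73  0.95 -2.41]
0.157 [-0.17  0.32  0.91  1.89 -0.29  1.07 -0.56] [-0.6   0.45  0.6   2.   -0.35  0.8  -1.21]
1.728 [-0.16  0.32  0.9   1.89 -0.28  1.07  1.01] [-0.45  0.41  0.4   1.99 -0.22  0.78  0.24]
-2.985 [-0.24  0.35  1.01  1.89 -0.34  1.09  2.64] [-0.23  0.4   0.12  1.98 -0.07  0.77  1.66]
yaw 1.7278759594743862
3.3583 [ 0.43461708 -0.31783899  0.24987572]
4.7 [ 0.43442233 -0.31887027  0.10766911] [-0.07927061 -0.36813388 -0.2074171 ]
5.3417 [ 0.43412449 -0.31865361  0.10721611] [-0.18304177  0.49710094  2.65400971] 0.17468316615447393 77.8690230846405
6.4417 [ 0.43391887 -0.31823374  0.19959393] [ 0.18500305  0.57250094 -1.01559752] [ 0.01712286 -0.0480523   0.00618039] 0.17262845024061935 77.85078406333923
```

View pics/s1.png

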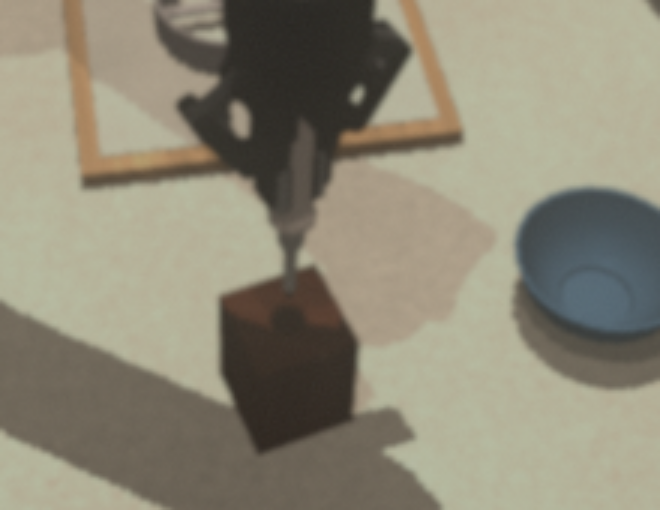

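The gripper has lifted the pen clear of the hole and holds it upright; its nose is at (290,270) in the crop. Next I probe the wall at the start with the lead raised.

```bash
python3 - <<'E'
from plant import robot
import numpy as np
Y=1.7278759594743862
c=np.array([.5151,.0068]); a=np.radians(-42.3); n=np.array([np.cos(a),np.sin(a)])
def st(k=12):
    w=[];p=[]
    for _ in range(k):
        s=robot.sense(); w.append(s["wrist_force"]);p.append(s["tcp_pos"]); robot.sleep(.01)
    return np.mean(w,0),np.std(w,0),np.mean(p,0),s["t"]
robot.goto([*(c+n*.080),.20],[np.pi,0,Y])
robot.move_straight([*(c+n*.076),.1208],vel=.1)
robot.sleep(.2); b=st(); print("bias",b)
hit=robot.move_straight([*(c+n*.058),.1208],vel=.02,contact_N=2)
s=st(); f=s[0]-b[0]; print(hit,s, "Fn",f[:2]@n,"Ft",f[:2]@[-n[1],n[0]],"r",(s[2][:2]-c)@n)
for d in(.0005,-.0005,-.0008):
    q=s[2].copy(); q[:2]-=0; 
    cmd=[*(c+n*((s[2][:2]-c)@n-d)),.1208]; robot.move_straight(cmd,vel=.01); e=st(6); f=e[0]-b[0]
    print(d,"Fn",f[:2]@n,f,"r",(e[2][:2]-c)@n, "lat",(e[2][:2]-c)@[-n[1],n[0]],e[2][2],e[3])
E
```

```text
bias (array([ 0.15991607,  0.07671447, -0.68708943]), array([0.48422819, 0.56715203, 0.44377157]), array([ 0.5716531 , -0.04432644,  0.12132685]), 8.8917)
True (array([ 1.08750739, -0.96054414, -0.0647354 ]), array([0.49756399, 0.32579502, 0.42061211]), array([ 0.56156245, -0.03556471,  0.12053617]), 9.6667) Fn 1.3841634123822033 Ft -0.1429081554567794 r 0.06287705756366244
0.0005 Fn 2.2485640087191134 [ 1.2893119  -1.92410811  0.4552507 ] r 0.06285639837312054 lat -4.88256888554742e-05 0.12086698189879803 9.9667
-0.0005 Fn 1.1648144013968524 [ 0.66873747 -0.99581414  0.26474487] r 0.06311947837288957 lat -6.275315505691162e-05 0.12066824829249546 10.2667
-0.0008 Fn 0.43598663690089035 [ 0.21250387 -0.41427487 -0.35752933] r 0.06324352741129546 lat -6.40275597208343e-05 0.12062466741308742 10.5667
```

Contact is at r≈63.2 mm, stiffness is about 1.4 N/mm, and the force is well behaved. Now I put the lead down and trace to the waist.

```bash
cat > tr.py <<'E'
from plant import robot
import numpy as np
Y=1.7278759594743862; Z=.1088; T=2.5; K=1400.
B=np.array([.16,.08,-.69])
c=np.array([.5151,.0068]); sc=np.array([.5143,.0630])
def st(k=5):
    w=[];p=[]
    for _ in range(k):
        s=robot.sense(); w.append(s["wrist_force"]);p.append(s["tcp_pos"]); robot.sleep(.01)
    return np.mean(w,0)-B,np.mean(p,0),s["t"]
def nt(a): return np.array([np.cos(a),np.sin(a)]),np.array([-np.sin(a),np.cos(a)])
def step(o,a,R,vel=.02):
    n,t=nt(a); robot.move_straight([*(o+n*R),Z],vel=vel)
    F,p,tm=st(); v=p[:2]-o
    am=np.arctan2(v[1],v[0]); n,t=nt(am)
    return F,F[:2]@n,F[:2]@t,np.linalg.norm(v),am,p,tm
def upd(R,Fn): return R+np.clip(.45*(Fn-T)/K,-.0008,.0008)
def log(a,R,r): print(f"{np.degrees(a):.1f} R{R*1e3:.2f} Fn{r[1]:.1f} Ft{r[2]:.1f} Fz{r[0][2]:.1f} r{r[3]*1e3:.2f} am{np.degrees(r[4]):.1f} z{r[5][2]*1e3:.1f} t{r[6]:.1f}",flush=True)
E
python3 - <<'E'
from tr import *
a=np.radians(-43); R=.0626
n,_=nt(a); robot.move_straight([*(c+n*R),.1208],vel=.01)
r=step(c,a,R,.02); log(a,R,r)
hits=0
while np.degrees(a)<56:
    a+=.003/.064; r=step(c,a,R); log(a,R,r)
    if np.degrees(r[4])>34 and -r[2]>3.5:
        hits+=1
        if hits>=2: print("corner",r[5]); break
    else: hits=0; R=upd(R,r[1])
    if r[1]>7 or np.linalg.norm(r[0])>8 : print("HIGH");break
E
```

```text
-43.0 R62.60 Fn3.1 Ft-0.1 Fz0.1 r62.89 am-43.0 z108.8 t11.6
-40.3 R62.60 Fn3.5 Ft-2.1 Fz1.3 r62.87 am-40.9 z108.8 t12.0
-37.6 R62.92 Fn3.3 Ft-1.5 Fz1.1 r63.00 am-37.2 z108.8 t12.3
-34.9 R63.18 Fn3.1 Ft-1.2 Fz1.3 r63.15 am-34.5 z108.8 t12.7
-32.3 R63.37 Fn2.6 Ft-1.2 Fz1.0 r63.33 am-31.8 z108.8 t13.0
-29.6 R63.40 Fn2.5 Ft-1.2 Fz1.1 r63.35 am-29.2 z108.8 t13.3
-26.9 R63.38 Fn2.8 Ft-1.2 Fz1.0 r63.43 am-26.7 z108.8 t13.7
-24.2 R63.48 Fn2.3 Ft-1.2 Fz0.9 r63.52 am-23.8 z108.8 t14.0
-21.5 R63.41 Fn2.6 Ft-1.2 Fz1.0 r63.53 am-21.2 z108.8 t14.4
-18.8 R63.45 Fn3.1 Ft-1.7 Fz0.7 r63.64 am-18.6 z108.9 t14.7
-16.1 R63.64 Fn2.6 Ft-1.2 Fz1.4 r63.70 am-15.7 z108.8 t15.1
-13.5 R63.66 Fn2.7 Ft-1.4 Fz0.9 r63.78 am-13.2 z108.8 t15.4
-10.8 R63.73 Fn3.2 Ft-1.2 Fz1.2 r63.88 am-10.4 z108.8 t15.7
-8.1 R63.96 Fn2.9 Ft-1.4 Fz1.5 r63.95 am-7.7 z108.8 t16.1
-5.4 R64.10 Fn2.7 Ft-1.3 Fz1.3 r64.12 am-5.1 z108.8 t16.4
-2.7 R64.16 Fn2.5 Ft-1.4 Fz1.4 r64.15 am-2.3 z108.8 t16.8
-0.0 R64.16 Fn2.7 Ft-1.4 Fz1.5 r64.22 am0.3 z108.8 t17.1
2.7 R64.22 Fn2.7 Ft-1.5 Fz1.4 r64.33 am3.0 z108.8 t17.4
5.3 R64.28 Fn2.4 Ft-1.1 Fz1.4 r64
[... 291 characters left out ...]
am19.1 z108.8 t19.5
21.5 R64.68 Fn2.4 Ft-1.3 Fz1.5 r64.77 am21.7 z108.8 t19.8
24.1 R64.65 Fn2.8 Ft-1.5 Fz2.0 r64.80 am24.5 z108.8 t20.2
26.8 R64.75 Fn2.8 Ft-1.3 Fz2.0 r64.84 am27.1 z108.8 t20.5
29.5 R64.85 Fn3.5 Ft-1.2 Fz1.5 r64.95 am29.8 z108.8 t20.9
32.2 R65.16 Fn2.5 Ft-0.7 Fz2.1 r65.00 am32.7 z108.7 t21.2
34.9 R65.16 Fn1.9 Ft-1.0 Fz1.6 r65.08 am35.2 z108.7 t21.6
37.6 R64.97 Fn2.7 Ft-0.8 Fz1.9 r65.08 am37.9 z108.8 t21.9
40.3 R65.03 Fn2.5 Ft-1.4 Fz1.9 r65.09 am40.6 z108.8 t22.2
42.9 R65.03 Fn2.9 Ft-1.2 Fz1.4 r65.18 am43.1 z108.8 t22.6
45.6 R65.16 Fn2.9 Ft-4.5 Fz0.5 r65.17 am44.8 z109.0 t22.9
48.3 R65.16 Fn2.9 Ft-8.0 Fz-1.6 r65.20 am45.6 z109.3 t23.3
corner [0.56070164 0.05340294 0.10933216]
```

```bash
python3 - <<'E'
from tr import *
s=np.array([.5144,.0646]); _,p,_=st(3); v=p[:2]-s; a=np.arctan2(v[1],v[0]); R=np.linalg.norm(v)+.0003
print("start",np.degrees(a),R)
st_=.0025/.049; i=0
while 1:
    a+=st_; r=step(s,a,R); log(a,R,r); i+=1
    R+= (np.clip(.8*(r[1]-T)/K,-.0012,.0012) if i<4 else upd(R,r[1])-R)
    if np.degrees(r[4])>91.8: break
    if np.linalg.norm(r[0])>9 and i>3: print("HIGH");break
E
```

```text
start -13.62800711283555 0.04797094966782234
-10.7 R47.97 Fn4.2 Ft-3.0 Fz2.1 r48.46 am-12.6 z108.9 t23.6
-7.8 R48.95 Fn3.1 Ft-3.0 Fz1.9 r48.75 am-8.6 z108.7 t24.0
-4.9 R49.30 Fn2.1 Ft-1.5 Fz1.5 r48.89 am-4.1 z108.6 t24.3
-1.9 R49.10 Fn2.4 Ft-1.2 Fz1.4 r48.96 am-1.3 z108.7 t24.6
1.0 R49.07 Fn1.3 Ft-0.8 Fz2.0 r48.95 am1.5 z108.8 t24.9
3.9 R48.70 Fn2.5 Ft-1.5 Fz1.3 r48.90 am4.1 z108.9 t25.2
6.8 R48.71 Fn2.7 Ft-1.6 Fz1.5 r48.93 am7.2 z108.9 t25.5
9.8 R48.78 Fn2.8 Ft-1.9 Fz1.7 r48.95 am10.1 z108.9 t25.9
12.7 R48.87 Fn2.7 Ft-1.9 Fz2.0 r49.02 am13.0 z108.8 t26.2
15.6 R48.95 Fn3.4 Ft-1.7 Fz1.9 r48.99 am16.1 z108.8 t26.5
18.5 R49.23 Fn2.7 Ft-1.3 Fz1.9 r49.13 am19.0 z108.7 t26.8
21.5 R49.30 Fn2.1 Ft-1.1 Fz1.7 r49.14 am22.0 z108.7 t27.1
24.4 R49.16 Fn2.5 Ft-1.4 Fz1.8 r49.13 am24.7 z108.8 t27.4
27.3 R49.17 Fn2.1 Ft-1.0 Fz1.8 r49.19 am27.7 z108.8 t27.8
30.2 R49.04 Fn2.7 Ft-1.1 Fz2.0 r49.12 am30.6 z108.8 t28.1
33.1 R49.10 Fn2.2 Ft-1.4 Fz1.8 r49.20 am33.4 z108.8 t28.4
36.1 R49.00 Fn2.2 Ft-1.3 Fz2.0 r49.14 am36.5 z108.8 t28.7
39.0 R48.89 Fn3.4 Ft-1.4 Fz1.7 r49.12 am39.2 z108.9 t29.0
41.9 R49.18 Fn2.
[... 327 characters left out ...]
30.9
59.5 R48.97 Fn3.2 Ft-1.6 Fz2.1 r49.13 am59.7 z108.8 t31.2
62.4 R49.18 Fn2.7 Ft-1.2 Fz2.2 r49.22 am62.8 z108.8 t31.6
65.3 R49.25 Fn2.4 Ft-0.6 Fz2.4 r49.18 am65.8 z108.7 t31.9
68.2 R49.20 Fn2.8 Ft-1.4 Fz1.5 r49.22 am68.5 z108.8 t32.2
71.1 R49.31 Fn2.6 Ft-1.1 Fz2.2 r49.23 am71.8 z108.7 t32.5
74.1 R49.33 Fn2.3 Ft-0.8 Fz1.8 r49.24 am74.5 z108.7 t32.8
77.0 R49.26 Fn2.3 Ft-1.0 Fz1.5 r49.25 am77.4 z108.8 t33.1
79.9 R49.19 Fn2.2 Ft-1.1 Fz2.0 r49.21 am80.3 z108.7 t33.5
82.8 R49.09 Fn2.5 Ft-1.3 Fz1.9 r49.21 am83.0 z108.8 t33.8
85.8 R49.09 Fn2.5 Ft-0.7 Fz2.1 r49.15 am86.2 z108.7 t34.1
88.7 R49.07 Fn2.5 Ft-1.4 Fz1.9 r49.13 am89.0 z108.8 t34.4
91.6 R49.09 Fn3.0 Ft-1.2 Fz2.6 r49.16 am92.1 z108.7 t34.7
```

```bash
python3 - <<'E'
from tr import *
from h import *
p=robot.sense()["tcp_pos"]
robot.move_straight([p[0],p[1],.135],vel=.04)
robot.move_straight([p[0]+.01,p[1]+.02,.20],vel=.12)
P=[.434,-.3185]
robot.goto([*P,.20],[np.pi,0,Y]); robot.sleep(.2)
s=robot.sense();print(s["t"],s["tcp_pos"],s["opening"])
f=robot.grab_frame("side");g=pickle.load(open("side1.pkl","rb"));k=lambda f:cv2.resize(f["image"][265:345,240:310,::-1],(380,434),interpolation=cv2.INTER_CUBIC)
cv2.imwrite("pics/s2.png",np.hstack([k(g),k(f)]))
t=robot.grab_frame("top"); cv2.imwrite("pics/line.png",cv2.resize(rect(t,(.52,.03),.0156,.1,3),(600,600)))
E
```

```text
38.15 [ 0.43463662 -0.31768307  0.19988433] 0.17512663876489326
```

View pics/s2.png

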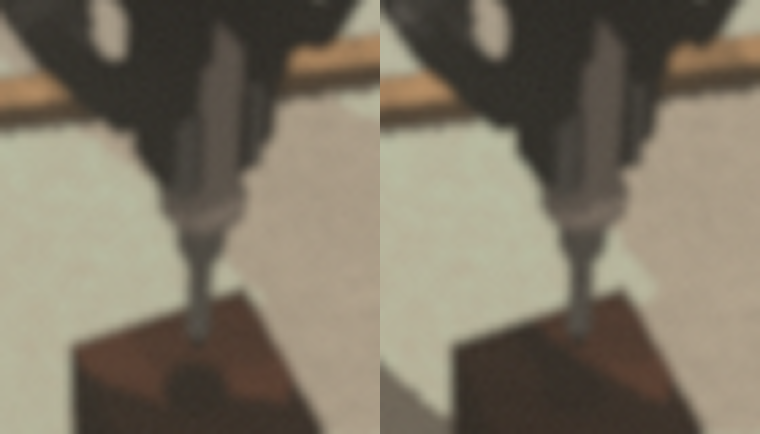

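View pics/line.png

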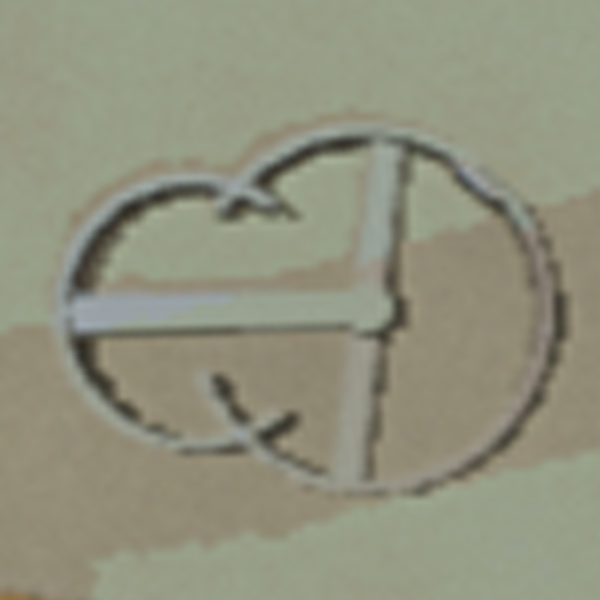

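The pen sits in the hand as before, with its nose tip at (198,330) in both crops. The frame hasn't moved, and the top view shows no stray marks. Now I stand the pen back in the stand.

```bash
python3 - <<'E'
from tr import *
from h import *
P=[.4342,-.3186]
robot.move_straight([*P,.165],vel=.08)
h=robot.move_straight([*P,.1073],vel=.04,contact_N=5)
F,p,t=st();print(h,F,p,t)
if not h or p[2]<.1085:
    robot.grip(1.0); robot.sleep(.1); F,p,t=st();print(F,p,t)
    robot.move_straight([p[0],p[1],.17],vel=.06); robot.move_straight([P[0],P[1],.30],vel=.2)
    robot.sleep(.3); print(robot.sense()["t"],robot.sense()["wrist_force"])
f=robot.grab_frame("side");cv2.imwrite("pics/s3.png",cv2.resize(f["image"][230:400,180:400,::-1],(660,510)))
E
```

```text
False [ 0.23475453 -0.11216298 -0.11167589] [ 0.43433431 -0.31869525  0.10749847] 40.4667
[-0.17883762 -0.47013421  0.92182066] [ 0.43419722 -0.31861183  0.1072992 ] 41.2917
43.5917 [-0.00209796 -0.92433061 -0.2779817 ]
```

View pics/s3.png

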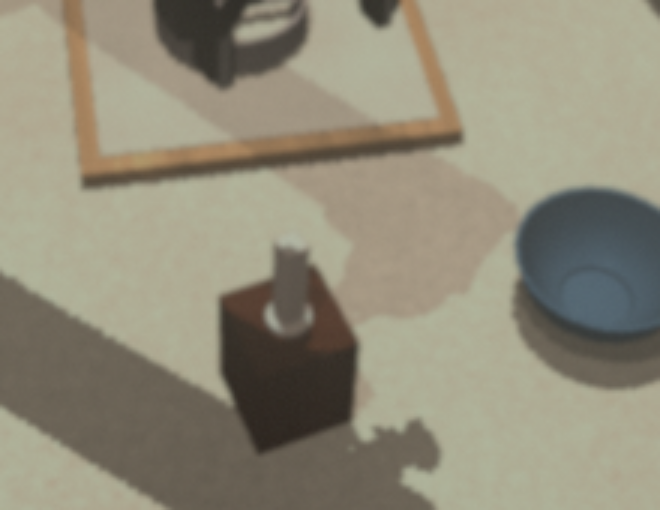

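The pen is upright, with its flange seated on the stand at (290,318), and the gripper is clear.

```bash
python3 -c "
from plant import robot
print(robot.close_job())"
```

```text
the job is handed in; nothing more can be done
None
```

I traced the line in one pass from the tab through the waist to about 1 mm past the far tip, stood the pen back in its stand, and handed the job in at about 44 s; wall force averaged about 2.7 N and peaked near 8.5 N at the waist, and lead contact is inferred from force readings because the line is too fine to see in the camera images.

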